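# Start the two-ended cable test

## Task

Start a cable test: first press the green key of the remote tester (the small yellow unit without a screen) until it registers, and then the green key of the main tester (the larger yellow unit with a screen). Use a fingertip or the closed fingers, press firmly but without hammering it, let go of each key, and do not press the red key or touch the black label printer.

Things in the scene. Friction and masses are not known exactly. Their poses are not given: they have to be found in the camera images.
- remote_green_key: Green 36 mm square membrane key, the only key of the remote tester (yellow block 170 x 90 x 44 mm high, grey face, no screen, fixed; its centre 20 mm along the key's +x). Origin: centre of the key's top, 47 mm above the bench; z up, x along the tester. 3 mm proud, gives 2 mm, about 9 N/mm; registers when the fingers press down with 5 N for 0.2 s (aim for 8 to 20 N), breaks above 60 N.
- main_green_key: Green 36 mm square membrane key of the main tester (yellow block 210 x 110 x 44 mm high, grey face, pale blue screen, fixed; its centre at +58 mm x, -28 mm y of the key). Origin: centre of the key's top, 47 mm above the bench; z up, x towards the screen. 3 mm proud, gives 2 mm, about 9 N/mm; registers when the fingers press with 5 N for 0.2 s (aim for 8 to 20 N), breaks above 60 N.
- main_red_key: Red 36 mm square membrane key of the main tester, not to be pressed: 2 N counts. Origin: centre of its top, 47 mm above the bench, 56 mm along -y from the main tester's green key (a gap of 20 mm between the keys).
- label_printer: Black label printer, a loose bystander, about 0.9 kg, 190 mm (x) x 110 mm (y) x 43 mm high, with a grey-green window and its own green and grey keys 30 mm square. Origin: centre of its underside, x along its length. Not to be touched. The printer and the two testers may stand in any of three places.

How it is judged:
On the way, in this order (a step that is already met when the one before it is completed fails the run):
1. the green key of the remote tester is pressed with at least 5 N for 0.2 s (contact force between remote_green_key and the fingers above 5 N), for 0.2 s.
2. then the green key of the main tester is pressed with at least 5 N for 0.2 s (contact force between main_green_key and the fingers above 5 N), for 0.2 s.
At the end, for the whole second after the job is handed in: Both green keys have registered, remote first, and are let go (less than 0.5 N on them or on the red key); the label printer stands still within 15 mm of where it was (contact force between each of remote_green_key, main_green_key, main_red_key and anything else below 0.5 N and distance of label_printer from where it was at the start of the episode below 0.015 m and linear speed of label_printer below 0.02 m/s); the robot touches nothing.
It fails at once if the red key of the main tester is pressed (more than 2 N) (contact force between main_red_key and anything else above 2 N).
It fails at once if the robot touches the label printer (more than 2 N) (contact force between label_printer and the fingers above 2 N or contact force between label_printer and the arm above 2 N).
It fails at once if a green key is pressed with more than 60 N (contact force between any of remote_green_key, main_green_key and anything else above 60 N).
It also fails if it takes over 40 s, if anything falls off the work surface, if the arm or the gripper's body presses on something with over 40 N, if the wrist force passes 120 N, or if a joint passes its speed limit or range.

## Robot

A 7-joint arm with a two-finger parallel gripper is mounted at the origin on the work surface. World frame = base frame: x ahead of the robot, y to its left, z up, the work surface at z = 0. Lengths are in m, angles in rad, forces in N, time in s.
With the tool pointing down it reaches from about 0.425 to 0.925 m from the base axis. Payload 6.8 kg.
Tool frame: the origin (TCP) lies between the finger pads; the fingertips stand 17 mm ahead of it and the grasp point (between the pads) lies 2 mm behind it; x points along the fingers, y is the direction in which the jaws open and shut, and the axes are right-handed (so a half turn about x gives the same grasp; the last joint's range is limited). The gripper opens to 85 mm and grips with 20 to 120 N. Pads are 22 mm wide; open, the fingers measure 114 mm over their backs; the gripper's body (76 mm by 85 mm) begins 54 mm behind the grasp point. The pads swing forward as they close: fully open they stand 13 mm farther back than shut.
Start: joints at [1.159, 0.477, 0.022, 1.555, -0.011, 1.109, -0.083], TCP at [0.202, -0.644, 0.248] pointing down, gripper open.
Joint ranges: [-2.96, 2.96], [-0.34, 2.1], [-1.41, 1.46], [0.24, 2.44], [-1.37, 4.51], [0.17, 1.92], [-2.96, 2.96]. Speed limits (rad/s): [2.39, 2.39, 3.14, 3.14, 3.14, 3.14, 3.14].

## Interface

Orientations are given as a rotation vector (axis times angle).
In Python, from bench import r gives the robot as it stands. The module is installed in compiled form; this text tells all that it offers.
- The arm moves only by the tool apply_moves, never from a script. Its argument "increments" is text: rows parted by semicolons, each of 7 numbers parted by spaces: the finger opening in mm, from 0 to 85.4, then the shift along the tool's x, y, z normalised to -1 to 1, where 1 is 100 cm, then the turn, a rotation vector about the tool's x, y, z normalised to -1 to 1, where 1 is 0.12 rad. In form: gripper x y z wx wy wz; .... A call has exactly 8 rows; each row shifts and turns the commanded pose from where the row before left it, along the tool's axes as they then stand; what a row does not reach is not made up. A row lasts 1/10 s, in which the tool goes at most 50 mm and 8.59 degrees, less where a joint would pass 70% of its speed; a pose out of reach is approached as far as the arm can. A call with a number of a shift or a turn outside -1 to 1 is refused whole. A call with a gripper value outside its range is refused whole. The fingers move at their own pace and stop on an object; "squeeze" is the grip in N (left out, the last holds). Time passes only in rows, so rows that do not move let the fingers close, or fill a call up. It gives the time, the measured TCP pose, the force and the opening at its end, in the units of the state.
- r.get_obs(): the state, without advancing time (a new reading comes with each control period).
- r.grab_frame(name): name is "scene" or "top" or "wrist"; returns a dict with "color" (384x512x3 uint8, blue, green, red), "fx", "fy", "cx", "cy" (pixels), "origin" and "orientation" of the camera in the world. Camera axes: x right, y up, looking along -z (the intrinsics and any distortion apply to the point x, -y, -z); pixel columns grow to the right and rows downward; lengths in m; the calibration is good to about 2 mm. A picture is of the moment at which its call begins. There is no depth.
- r.hand_in(): hands the job in, once; it reports no verdict.
The state is a dict: "clock": time; "joints": joint angles; "qvel": joint speeds; "tau": joint torques, N m; "tcp_pos": TCP position; "orientation": TCP orientation; "contact_force": force on the tool from outside, world axes, zero at the start; "moment": the same for the moment, N m; "grip_width": finger opening in m.
Only numpy, scipy, OpenCV 4.12 (cv2) and the standard library are available. Lean on these libraries where they do the work, as an engineer would, in place of code of your own. Each camera call takes 0.05 s, during which the arm holds its last target. There are 200 camera calls.

## Working session

There is one attempt and no reset: what is moved stays moved. The work goes in short steps, Python scripts to look and compute and a tool call to move; the robot and the scene stay as the last step left them, time stands still between calls to the robot, and variables do not carry over. Pictures are saved under pics/ and viewed, about 8 in all and at most 12, crops included, and the job is handed in when it is done.

Besides the shell and the picture viewer there is one more tool, called after "Request:" as name(argument=value, ...) on one line, values as JSON. apply_moves: Moves the arm, as the interface text tells. Scaled input: -1 to 1 covers 100 cm each way for a shift and 0.12 rad each way for a turn. Its arguments: {"type":"object","properties":{"increments":{"type":"string"},"squeeze":{"type":"number"}},"required":["increments"]}

```bash
mkdir -p pics; cat > h.py <<'E'
import numpy as np, cv2
from scipy.spatial.transform import Rotation as R
from bench import r
def rot(o):
    o=np.array(o,float)
    return o if o.shape==(3,3) else R.from_rotvec(o).as_matrix() if o.size==3 else R.from_quat(o).as_matrix()
def ray(f,u,v,z):
    d=rot(f["orientation"])@np.array([(u-f["cx"])/f["fx"],-(v-f["cy"])/f["fy"],-1])
    o=np.array(f["origin"]); return o+d*(z-o[2])/d[2]
E
python3 - <<'E'
from h import *
print(r.get_obs())
for n in("top","scene"):
    f=r.grab_frame(n); cv2.imwrite(f"pics/{n}.png",f["color"])
    print({k:v for k,v in f.items() if k!="color"})
    np.save(n+".npy",f,allow_pickle=True)
E
```

```text
{'clock': 0.0, 'joints': array([ 1.15889242,  0.47777801,  0.02232541,  1.55645721, -0.01150675,
        1.10930424, -0.08310708]), 'qvel': array([-1.53708816e-03, -8.68918105e-05, -1.54583628e-03,  9.43267194e-04,
        1.50985316e-03, -1.03310806e-03,  5.21469005e-04]), 'tau': array([ 1.15183325e-04, -5.96452439e+01,  1.60805516e+00, -2.81201380e+01,
        1.24207433e-02,  9.40084748e-03,  4.13057091e-05]), 'tcp_pos': array([ 0.20175612, -0.64354939,  0.24733779]), 'orientation': array([ 2.05813408,  0.31699881, -2.05895749]), 'contact_force': array([ 0.03314935,  0.1347403 , -0.4422779 ]), 'moment': array([ 0.04382782, -0.01132308, -0.01188242]), 'grip_width': 0.08574073720853535}
{'fx': 463.3544405065349, 'fy': 463.3544405065349, 'cx': 254.94291421118342, 'cy': 191.06013037250443, 'origin': array([ 0.3921425 , -0.00394073,  1.11096902]), 'orientation': array([ 0.06188112, -0.07875683, -1.58824682])}
{'fx': 426.7564107198548, 'fy': 426.7564107198548, 'cx': 249.20140603661625, 'cy': 189.5948491764453, 'origin': array([0.96747828, 0.13054488, 0.73311056]), 'orientation': array([0.42575945, 0.56207314, 1.76061264])}
```

View pics/top.png

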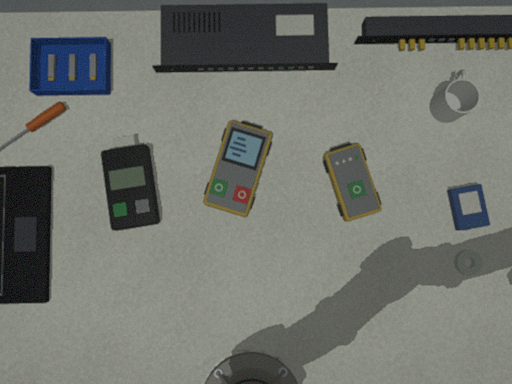

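The top view shows the printer at (130,187), the main tester at (238,168) with its green key at (218,188) and red key at (242,195), and the remote at (352,181) with its green key at (357,189).

```bash
python3 - <<'E'
from h import *
f=np.load("top.npy",allow_pickle=True).item(); c=f["color"].astype(int)
b,g,rd=c[...,0],c[...,1],c[...,2]
P={}
for n,m in (("green",(g>rd+35)&(g>b+25)),("red",(rd>g+60)&(rd>b+60))):
    N,_,st,ce=cv2.connectedComponentsWithStats(cv2.morphologyEx(m.astype(np.uint8),cv2.MORPH_CLOSE,np.ones((5,5))))
    for s,e in zip(st[1:],ce[1:]):
        if s[4]>60:
            x,y,w,h,_=s; print(n,s,e.round(1),ray(f,x+w/2-.5,y+h/2-.5,.047).round(4),ray(f,*e,.047).round(4))
p=lambda u,v:ray(f,u,v,.044).round(3)
for q in [(238,121),(272,129),(247,215),(205,206),(325,152),(359,142),(381,210),(345,220),(160,221),(112,229)]: print(q,p(*q))
big=cv2.resize(f["color"][105:235,190:400],None,fx=3.8,fy=3.8,interpolation=cv2.INTER_CUBIC);cv2.imwrite("pics/crop.png",big)
E
```

```text
green [210 179  18  17 209] [218.4 187.1] [0.4982 0.0676 0.047 ] [0.4979 0.0679 0.047 ]
green [348 181  18  17 205] [356.4 189. ] [ 0.4878 -0.2511  0.047 ] [ 0.4877 -0.2508  0.047 ]
green [113 203  14  14 166] [119.4 209.3] [0.4505 0.2948 0.047 ] [0.451 0.295 0.047]
red [233 186  18  18 205] [241.6 194.2] [0.4799 0.0149 0.047 ] [0.4806 0.0146 0.047 ]
(238, 121) [0.653 0.02  0.044]
(272, 129) [ 0.633 -0.059  0.044]
(247, 215) [0.433 0.003 0.044]
(205, 206) [0.455 0.099 0.044]
(325, 152) [ 0.576 -0.181  0.044]
(359, 142) [ 0.598 -0.262  0.044]
(381, 210) [ 0.438 -0.307  0.044]
(345, 220) [ 0.417 -0.222  0.044]
(160, 221) [0.423 0.203 0.044]
(112, 229) [0.406 0.312 0.044]
```

View pics/crop.png

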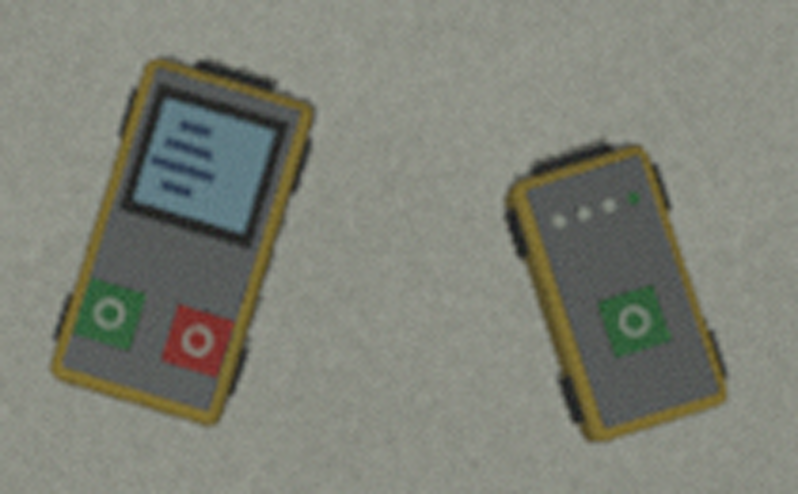

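```bash
cat >> h.py <<'E'
def delta(p):
    o=r.get_obs(); M=rot(o["orientation"]); print("clk",o["clock"],"tcp",o["tcp_pos"].round(4),"F",o["contact_force"].round(2),"w",o["grip_width"])
    print("axes\n",M.round(3)); print("delta tool",(M.T@(np.array(p)-o["tcp_pos"])).round(4))
    t=M[:,0]; print("levelling rotvec (tool)",(M.T@np.cross(t,[0,0,-1])).round(4))
E
python3 -c "
from h import *
delta([.488,-.251,.15])"
```

```text
clk 0.1 tcp [ 0.2018 -0.6436  0.2474] F [-0.64  0.06  0.72] w 0.08541127310046223
axes
 [[-0.001  0.299 -0.954]
 [ 0.002 -0.954 -0.299]
 [-1.    -0.002  0.   ]]
delta tool [ 0.0978 -0.2888 -0.3906]
levelling rotvec (tool) [-0.      0.0001  0.0016]
```

Request:
apply_moves(increments="0 0 -0.028 -0.038 0 0 0;0 0 -0.028 -0.038 0 0 0;0 0 -0.028 -0.038 0 0 0;0 0 -0.028 -0.038 0 0 0;0 0 -0.028 -0.038 0 0 0;0 0 -0.028 -0.038 0 0 0;0 0 -0.028 -0.038 0 0 0;0 0 -0.028 -0.038 0 0 0", squeeze=40)

```text
clock: 0.9
tcp_pos: [0.4256, -0.3376, 0.2481]
orientation: [2.058, 0.315, -2.058]
contact_force: [0.9, 0.1, 0.0]
grip_width: 0.0003
```

```bash
python3 -c "
from h import *
delta([.488,-.251,.11])"
```

```text
clk 0.9 tcp [ 0.4256 -0.3376  0.2481] F [0.95 0.07 0.04] w 0.0002588445903518871
axes
 [[-0.     0.299 -0.954]
 [ 0.    -0.954 -0.299]
 [-1.    -0.     0.   ]]
delta tool [ 0.1381 -0.064  -0.0855]
levelling rotvec (tool) [-0.      0.0003  0.0002]
```

Request:
apply_moves(increments="0 0 -0.022 -0.029 0 0 0;0 0 -0.022 -0.029 0 0 0;0 0 -0.02 -0.028 0 0 0;0 0.035 0 0 0 0 0;0 0.035 0 0 0 0 0;0 0.035 0 0 0 0 0;0 0.033 0 0 0 0 0;0 0 0 0 0 0 0")

```text
clock: 1.7
tcp_pos: [0.4846, -0.2512, 0.1061]
orientation: [2.052, 0.321, -2.068]
contact_force: [-1.0, 0.2, 1.0]
grip_width: -0.0002
```

```bash
python3 - <<'E'
from h import *
delta([.488,-.251,.064])
a=r.grab_frame("scene"); w=r.grab_frame("wrist")
def px(f,p):
    q=rot(f["orientation"]).T@(np.array(p)-f["origin"]); return f["cx"]-f["fx"]*q[0]/q[2], f["cy"]+f["fy"]*q[1]/q[2]
print([px(f,(.488,-.251,.047)) for f in(a,w)])
cv2.imwrite("pics/sw.png",cv2.resize(np.hstack([a["color"],w["color"]]),(800,300),interpolation=cv2.INTER_AREA))
E
```

```text
clk 1.7 tcp [ 0.4846 -0.2512  0.1061] F [-0.95  0.16  0.97] w -0.0002495861746432175
axes
 [[-0.008  0.299 -0.954]
 [ 0.004 -0.954 -0.299]
 [-1.    -0.006  0.007]]
delta tool [ 0.0421  0.001  -0.0036]
levelling rotvec (tool) [-0.      0.0068  0.0059]
[(np.float64(131.7066715945956), np.float64(159.51835562087186)), (np.float64(253.47830155895377), np.float64(219.03602422088457))]
```

View pics/sw.png

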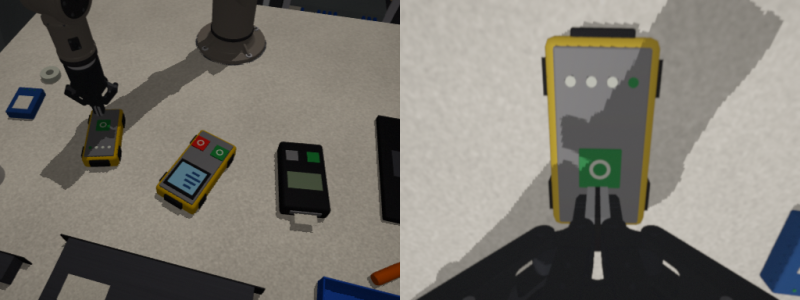

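The wrist half shows the remote's green key at (600,170), i.e. about (256,218) in the full frame. My prediction was (253,219), so the position is confirmed. I'll descend to just above it.

Request:
apply_moves(increments="0 0.01 0 -0.003 0 0.05 0.05;0 0.01 0 0 0 0 0;0 0.01 0 0 0 0 0;0 0.003 0 0 0 0 0;0 0.001 0 0 0 0 0;0 0.001 0 0 0 0 0;0 0 0 0 0 0 0;0 0 0 0 0 0 0")

```text
clock: 2.6
tcp_pos: [0.4912, -0.252, 0.0756]
orientation: [2.063, 0.309, -2.048]
contact_force: [0.8, 0.2, -0.1]
grip_width: 0.0002
```

Request:
apply_moves(increments="0 0.003 0 0.003 0 0 0;0 0.003 0 0 0 0 0;0 0.001 0 0 0 0 0;0 0.001 0 0 0 0 0;0 0.001 0 0 0 0 0;0 0.001 0 0 0 0 0;0 0 0 0 0 0 0;0 0 0 0 0 0 0")

```text
clock: 3.4
tcp_pos: [0.4882, -0.2528, 0.0653]
orientation: [2.063, 0.309, -2.048]
contact_force: [0.4, -0.1, 0.4]
grip_width: -0.0001
```

Request:
apply_moves(increments="0 0.0005 0 0 0 0 0;0 0 0 0 0 0 0;0 0.0005 0 0 0 0 0;0 0 0 0 0 0 0;0 0.0005 0 0 0 0 0;0 0 0 0 0 0 0;0 0 0 0 0 0 0;0 0 0 0 0 0 0")

```text
clock: 4.2
tcp_pos: [0.4882, -0.2528, 0.0639]
orientation: [2.063, 0.309, -2.049]
contact_force: [-0.1, 0.2, 2.4]
grip_width: -0.0002
```

Request:
apply_moves(increments="0 0.0005 0 0 0 0 0;0 0 0 0 0 0 0;0 0.0005 0 0 0 0 0;0 0 0 0 0 0 0;0 0 0 0 0 0 0;0 0 0 0 0 0 0;0 0 0 0 0 0 0;0 0 0 0 0 0 0")

```text
clock: 5.0
tcp_pos: [0.4882, -0.2528, 0.0632]
orientation: [2.063, 0.309, -2.049]
contact_force: [-2.5, 0.7, 8.2]
grip_width: 0.0002
```

Request:
apply_moves(increments="0 0.0005 0 0 0 0 0;0 0 0 0 0 0 0;0 0.0003 0 0 0 0 0;0 0 0 0 0 0 0;0 0 0 0 0 0 0;0 0 0 0 0 0 0;0 0 0 0 0 0 0;0 0 0 0 0 0 0")

```text
clock: 5.8
tcp_pos: [0.4882, -0.2528, 0.0628]
orientation: [2.063, 0.309, -2.049]
contact_force: [-2.8, 0.4, 11.7]
grip_width: 0.0001
```

```bash
python3 -c "
from h import *
delta([.498,.0677,.16])"
```

```text
clk 5.8 tcp [ 0.4882 -0.2528  0.0628] F [-2.78  0.38 11.71] w 0.00014300976146716047
axes
 [[ 0.008  0.299 -0.954]
 [-0.004 -0.954 -0.299]
 [-1.     0.006 -0.006]]
delta tool [-0.0985 -0.3023 -0.1057]
levelling rotvec (tool) [ 0.     -0.006  -0.0062]
```

Request:
apply_moves(increments="0 -0.01 0 0 0 0 0;0 -0.02 0 0 0 0 0;0 -0.03 0 0 0 -0.05 -0.05;0 -0.04 0 0 0 0 0;0 0 -0.038 -0.013 0 0 0;0 0 -0.038 -0.013 0 0 0;0 0 -0.038 -0.013 0 0 0;0 0 -0.038 -0.013 0 0 0")

```text
clock: 6.6
tcp_pos: [0.4918, -0.0905, 0.1624]
orientation: [2.059, 0.314, -2.057]
contact_force: [-0.2, 0.2, 0.1]
grip_width: 0.0001
```

Request:
apply_moves(increments="0 0 -0.038 -0.013 0 0 0;0 0 -0.038 -0.013 0 0 0;0 0 -0.038 -0.013 0 0 0;0 0 -0.036 -0.014 0 0 0;0 0 0 0 0 0 0;0 0 0 0 0 0 0;0 0 0 0 0 0 0;0 0 0 0 0 0 0")

```text
clock: 7.4
tcp_pos: [0.4976, 0.0654, 0.1619]
orientation: [2.059, 0.312, -2.059]
contact_force: [0.1, -0.6, 0.2]
grip_width: -0.0002
```

```bash
python3 - <<'E'
from h import *
delta([.498,.0677,.064])
a=r.grab_frame("top"); w=r.grab_frame("wrist")
p=(.498,.0677,.047); q=rot(w["orientation"]).T@(np.array(p)-w["origin"]); print((w["cx"]-w["fx"]*q[0]/q[2], w["cy"]+w["fy"]*q[1]/q[2]))
cv2.imwrite("pics/tw.png",cv2.resize(np.hstack([a["color"],w["color"]]),(800,300),interpolation=cv2.INTER_AREA))
E
```

```text
clk 7.4 tcp [0.4976 0.0654 0.1619] F [ 0.11 -0.64  0.21] w -0.00021382233432222625
axes
 [[-0.     0.297 -0.955]
 [-0.001 -0.955 -0.297]
 [-1.     0.001  0.   ]]
delta tool [ 0.0979 -0.0021 -0.0011]
levelling rotvec (tool) [ 0.      0.0005 -0.0006]
(np.float64(251.1373939582399), np.float64(193.7016437771537))
```

View pics/tw.png

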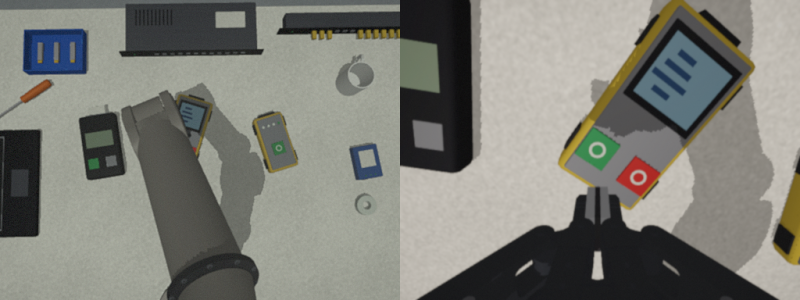

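The wrist half shows the main green key at (597,149), i.e. about (252,191) in the full frame, against a prediction of (251,194). The red key is well clear at (638,177), and the printer hasn't moved. Descending.

Request:
apply_moves(increments="0 0.02 -0.002 -0.001 0 0 0;0 0.02 0 0 0 0 0;0 0.02 0 0 0 0 0;0 0.015 0 0 0 0 0;0 0.01 0 0 0 0 0;0 0.004 0 0 0 0 0;0 0.002 0 0 0 0 0;0 0 0 0 0 0 0")

```text
clock: 8.3
tcp_pos: [0.4983, 0.0692, 0.0713]
orientation: [2.059, 0.315, -2.057]
contact_force: [0.4, 0.2, -0.0]
grip_width: -0.0004
```

Request:
apply_moves(increments="0 0.001 0 0 0 0 0;0 0.001 0 0 0 0 0;0 0 0 0 0 0 0;0 0.0005 0 0 0 0 0;0 0 0 0 0 0 0;0 0.0005 0 0 0 0 0;0 0 0 0 0 0 0;0 0 0 0 0 0 0")

```text
clock: 9.1
tcp_pos: [0.498, 0.0693, 0.068]
orientation: [2.058, 0.315, -2.058]
contact_force: [-0.4, -0.0, -0.7]
grip_width: 0.0004
```

Request:
apply_moves(increments="0 0.001 0 0 0 0 0;0 0.001 0 0 0 0 0;0 0.001 0 0 0 0 0;0 0 0 0 0 0 0;0 0.0005 0 0 0 0 0;0 0 0 0 0 0 0;0 0.0005 0 0 0 0 0;0 0 0 0 0 0 0")

```text
clock: 9.9
tcp_pos: [0.498, 0.0692, 0.064]
orientation: [2.058, 0.315, -2.058]
contact_force: [-0.9, -0.0, 1.3]
grip_width: -0.0001
```

Request:
apply_moves(increments="0 0.0005 0 0 0 0 0;0 0 0 0 0 0 0;0 0.0003 0 0 0 0 0;0 0 0 0 0 0 0;0 0 0 0 0 0 0;0 0 0 0 0 0 0;0 0 0 0 0 0 0;0 0 0 0 0 0 0")

```text
clock: 10.7
tcp_pos: [0.4981, 0.0692, 0.0635]
orientation: [2.058, 0.315, -2.058]
contact_force: [-2.0, 0.0, 5.3]
grip_width: 0.0003
```

Request:
apply_moves(increments="0 0.0005 0 0 0 0 0;0 0 0 0 0 0 0;0 0.0005 0 0 0 0 0;0 0 0 0 0 0 0;0 0 0 0 0 0 0;0 0 0 0 0 0 0;0 0 0 0 0 0 0;0 0 0 0 0 0 0")

```text
clock: 11.5
tcp_pos: [0.4981, 0.0693, 0.0628]
orientation: [2.058, 0.315, -2.057]
contact_force: [-3.7, -0.6, 10.6]
grip_width: -0.0001
```

Request:
apply_moves(increments="0 0 0 0 0 0 0;0 0 0 0 0 0 0;0 0 0 0 0 0 0;0 -0.01 0 0 0 0 0;0 -0.02 0 0 0 0 0;0 -0.03 0 0 0 0 0;0 -0.04 0 0 0 0 0;0 0 0 0 0 0 0")

```text
clock: 12.3
tcp_pos: [0.5011, 0.0701, 0.1671]
orientation: [2.067, 0.315, -2.049]
contact_force: [-0.1, -0.0, -0.1]
grip_width: -0.0002
```

Request:
apply_moves(increments="0 0 0 0 0 0 0;0 0 0 0 0 0 0;0 0 0 0 0 0 0;0 0 0 0 0 0 0;0 0 0 0 0 0 0;0 0 0 0 0 0 0;0 0 0 0 0 0 0;0 0 0 0 0 0 0")

```text
clock: 13.1
tcp_pos: [0.498, 0.0692, 0.1621]
orientation: [2.058, 0.315, -2.058]
contact_force: [-0.1, -0.1, -0.5]
grip_width: -0.0
```

```bash
python3 - <<'E'
from h import *
delta([.498,.0677,.064])
a=r.grab_frame("top"); w=r.grab_frame("wrist")
cv2.imwrite("pics/end.png",cv2.resize(np.hstack([a["color"],w["color"]]),(800,300),interpolation=cv2.INTER_AREA))
E
```

```text
clk 13.1 tcp [0.498  0.0692 0.1621] F [-0.09 -0.11 -0.55] w -2.094871169020595e-06
axes
 [[-0.     0.299 -0.954]
 [-0.    -0.954 -0.299]
 [-1.     0.     0.   ]]
delta tool [0.0981 0.0015 0.0004]
levelling rotvec (tool) [ 0.      0.0001 -0.    ]
```

View pics/end.png

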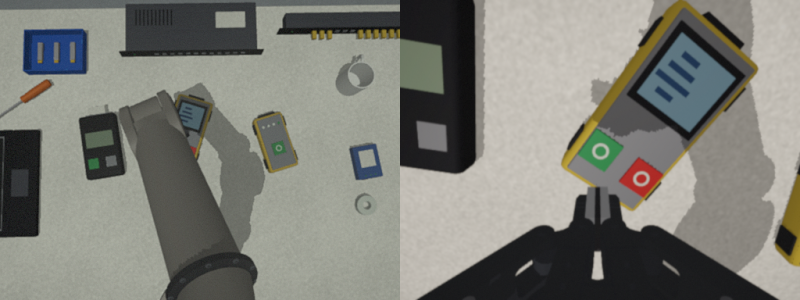

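The printer and both testers are unchanged (printer at (102,146) in the top half), and the fingers hang free above the keys. Handing in.

```bash
python3 -c "
from bench import r
print(r.hand_in())"
```

```text
the job is handed in; nothing more can be done
None
```

I pressed the remote tester's green key first, then the main tester's, both with closed fingers, and handed the job in at about 13 s. The hand-in gives no verdict.

- **Presses:** the remote key read 8.2 N, then 11.7 N, across two calls of 0.8 s each. The main key read 5.3 N, rising to 10.6 N, and I held it about 0.3 s more before lifting. Both are over the 5 N for 0.2 s needed and far below 60 N.
- **Registration:** I inferred it from force and time, because neither tester showed a visible change.
- **Position:** before each descent, the wrist camera showed the key within about 3 px of where I had calculated it. The measured distance between the main tester's green and red keys was 55.8 mm, against 56 mm given.
- **Final checks:** the force reading was within noise (about 0.5 N), with the fingertips about 100 mm above the main tester's keys. In the last top view the printer had not visibly moved, and the fingers came down only on the two green keys. No check failed or disagreed.

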